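Present the spare eyepiece to the upward-looking inspection camera

ROBOT

A 6-joint arm with a two-finger parallel gripper is mounted at the origin on a cart in front of the work surface, level with it; the furniture and walls round the work are solid. World frame = base frame: x ahead of the robot, y to its left, z up, the work surface at z = 0. Lengths are in m, angles in rad, forces in N, time in s.
With the tool pointing down it reaches from about 0.325 to 1 m from the base axis. Payload 5.1 kg.
Tool frame: the origin (TCP) lies at the very end of the fingers, on their centre line; the grasp point (between the pads) lies 19 mm behind it; z points along the fingers, y is the line along which they close (so a half turn about z gives the same grasp; the last joint's range is limited). The gripper opens to 85 mm and grips with 20 to 120 N. Pads are 22 mm wide; open, the fingers measure 114 mm over their backs; the gripper's body (76 mm by 85 mm) begins 54 mm behind the grasp point. The pads swing forward as they close: fully open they stand 13 mm farther back than shut.
Start: joints at [1.214, 0.124, 1.65, -0, 1.367, -0.083], TCP at [0.176, 0.626, 0.231] pointing down, gripper open.
Joint ranges: [-2.61, 2.61], [-1.02, 2.33], [0.03, 2.71], [-1.35, 4.49], [0.32, 2.68], [-2.91, 2.91]. Speed limits (rad/s): [2.57, 2.57, 3.14, 3.14, 3.14, 3.14].

INTERFACE

Orientations are given as [roll, pitch, yaw] about the fixed x, y, z axes, in that order (R = Rz(yaw) Ry(pitch) Rx(roll)).
In Python, from workcell import r, optics gives the robot as it stands.
- The arm moves only by the tool send_rows, never from a script. Its argument "series" is one flat list of numbers, 7 for each row, row after row: the shift along the tool's x, y, z in units of 1 m (1.0 is 1 m), then the turn, a rotation vector about the tool's x, y, z in units of 45 degrees (1.0 is 45 degrees), then the gripper's target within -1 to 1 (fully open at 1, half-way at 0, shut at -1). In form: [x, y, z, wx, wy, wz, gripper, x, y, z, wx, wy, wz, gripper, ...]. A call has 1 to 20 rows; each row is the pose to reach, as a shift and turn from the pose commanded when the call began, along the tool's axes at that moment; what a row does not reach only later rows make up. A row lasts 1/10 s, in which the tool goes at most 50 mm and 8.59 degrees, less where a joint would pass 70% of its speed; a pose out of reach is approached as far as the arm can. A call with a number of a shift or a turn outside -1 to 1 is refused whole. A call with a gripper value outside its range is refused whole. The fingers move at their own pace and stop on an object; the grip force is fixed at half the most. Time passes only in rows, so rows that repeat a pose let the fingers close. It gives the time, the measured TCP pose, the force, the opening and the grip force at its end, in the units of the state.
- r.get_state(): the state, without advancing time (a new reading comes with each control period).
- optics.capture(name): name is "side" or "top"; returns (picture, depth): 384x512x3 uint8, red, green, blue; 384x512 float32, m along the optical axis (not along the pixel's ray), 0 where there is no reading.
- optics.calibration(name): a dict with "fx", "fy", "cx", "cy" (pixels), "k1" (the pictures are not rectified: a ray, as slopes to the right and down, at radius r is drawn at 1 + k1 r^2 times it, then the intrinsics apply), "R" (3x3) and "t" (3): a world point X has camera coordinates R X + t. Camera axes: x right, y down, z forward; pixel columns grow to the right and rows downward; lengths in m; the calibration is good to about 2 mm. A picture is of the moment at which its call begins. calibration takes no time and is no camera call.
- r.hand_in(): hands the job in; it is judged then, once.
The state is a dict: "t": time; "joint_positions": joint angles; "joint_vel": joint speeds; "tau": joint torques, N m; "ee_pos": TCP position; "orientation": TCP orientation; "force": force on the tool from outside, world axes, zero at the start; "wrist_torque": the same for the moment, N m; "finger_gap": opening from 0.0 (shut) to 1.0 (fully open); "grasp_force": force on a finger pad.
Only numpy, scipy, OpenCV 4.12 (cv2) and the standard library are available. Lean on these libraries where they do the work, as an engineer would, in place of code of your own. Each camera call takes 0.05 s, during which the arm holds its last target. There are 200 camera calls.

TASK

Pick up the spare eyepiece (the tall black one that tapers to its foot, not the squat black lens), lift it over the yellow compartment boxes without bumping them and hold it upright over the inspection camera, centred, its foot about 15 mm above the flat top of the ring light, so that its lower lens can be photographed. Touch neither the camera nor its screen, leave everything else where it stands, and finish still holding the eyepiece there, motionless.

Things in the scene. Friction and masses are not known exactly. Their poses are not given: they have to be found in the camera images.
- eyepiece: The spare eyepiece: black, round, 57 mm tall, standing upright on its narrow end on the desk. 41 mm across between 44 and 56 mm up, narrowing to 38 mm at 23 mm up and 30 mm at its foot; about 0.11 kg. Origin: centre of the underside of its foot; z up. It stands left of or behind the yellow compartment boxes, and swaps places with the squat lens and the round tin.
- camera_station: Fixed inspection camera, looks straight up; right of the yellow boxes, yaw within 0.5. Plate x -55..55, y -45..79, 8 mm thick; on it a round camera 60 mm wide, topped by a ring light 72 mm wide with a recess 48 mm wide, 5 deep; ring top 60 mm above the desk. Upright screen at y = 75: 110 wide along x, 4 thick, 95 mm tall. Origin: underside, on the camera axis; z up.
- ring_top (a point): Centre of the ring light's top plane, on the camera's axis, 60 mm above the desk.
- parts_box2: Upper of two stacked, fixed yellow compartment boxes between eyepiece and camera. The stack covers about x 0.31 to 0.62, y -0.20 to 0.05, and is 115 mm tall. Origin: centre of the upper box's underside (57 mm above the desk). Other tall things: laptop and monitor left of y 0.25 (monitor from x 0.6), computer tower beyond x 0.63 right of y -0.2, microscope stand right of y -0.48.
- front_lens: Bystander: squat black spare front lens, 62 mm across, 37 mm tall. Origin: centre of underside.
- tin: Bystander: round tin, 55 mm across, 23 mm tall. Origin: centre of underside.
- jar: Bystander: specimen jar with black lid, 64 mm across, 86 mm tall, at the back. Origin: underside.
- wash: Bystander: white wash bottle, 68 x 92 mm, 164 mm tall, behind the yellow boxes on the right. Origin: underside.
- dropper: Bystander: dropper bottle, 39 x 28 mm, 104 mm tall, near the front edge on the right. Origin: underside.
- mouse_1: Bystander: black computer mouse, 104 x 60 mm, 34 mm tall, behind the camera on the right. Origin: underside.

How it is judged:
On the way:
1. the eyepiece is gripped and lifted clear of the desk (height (world z) of eyepiece above 0.05 m and contact force between the fingers and eyepiece above 0.5 N), for 0.1 s.
At the end, for the whole second after the job is handed in: The gripper holds the eyepiece, at rest and upright within 0.12 rad, its foot's centre within 8 mm of the camera's axis and 7 to 23 mm above the ring light's top, touching nothing but the fingers; each bystander is within 20 mm of where it stood (horizontal distance between eyepiece and ring_top below 0.008 m and z of eyepiece in the frame of ring_top between 0.007 and 0.023 m and angle between eyepiece's own z axis and vertical below 0.12 rad and contact force between the fingers and eyepiece above 0.5 N and contact force between eyepiece and camera_station below 0.05 N and linear speed of eyepiece below 0.01 m/s and angular speed of eyepiece below 0.1 rad/s and distance of each of front_lens, tin, jar, wash, dropper, mouse_1 from where it was at the start of the episode below 0.02 m); the arm keeps its last pose, push and grip.
It fails at once if the camera station or its screen is touched (over 1 N) (contact force between camera_station and anything else above 1 N).
It fails at once if the yellow boxes are bumped (over 5 N) (contact force between parts_box2 and anything else above 5 N).
It fails at once if a bystander is knocked over or shifted more than 20 mm (distance of any of front_lens, tin, jar, wash, dropper, mouse_1 from where it was at the start of the episode above 0.02 m).
It also fails if it takes over 45 s, if anything falls off the work surface, if the arm or the gripper's body presses on something with over 40 N, if the wrist force passes 120 N, or if a joint passes its speed limit or range.

## Working session

There is one attempt and no reset: what is moved stays moved. The work goes in short steps, Python scripts to look and compute and a tool call to move; the robot and the scene stay as the last step left them, time stands still between calls to the robot, and variables do not carry over. Pictures are saved under pics/ and viewed, at most 10 in all, crops included, and the job is handed in when it is done.

Besides the shell and the picture viewer there is one more tool, called after ">>>" as a command line: name --argument value ..., lists and objects as JSON in quotes. send_rows: Moves the arm, as the interface text tells. Shifts and turns lie within -1 to 1; 1 stands for 1 m of shift or 45 degrees of turn. Its arguments: {"type":"object","properties":{"series":{"type":"array"}},"required":["series"]}

```bash
mkdir -p pics
cat > h.py <<'E'
import numpy as np, cv2
from workcell import r, optics
def cap(n,tag):
    p,d=optics.capture(n); cv2.imwrite(f'pics/{tag}.png',p[:,:,::-1]); np.save(f'pics/{tag}.npy',d); return p,d
def world(n,d):
    c=optics.calibration(n); K=np.array([[c['fx'],0,c['cx']],[0,c['fy'],c['cy']],[0,0,1.]])
    v,u=np.mgrid[:384,:512].astype(float)
    q=cv2.undistortPoints(np.stack([u.ravel(),v.ravel()],1)[:,None],K,np.array([c['k1'],0,0,0.]))[:,0]
    X=np.c_[q,np.ones(len(q))]*d.reshape(-1,1)
    W=(X-np.array(c['t']))@np.array(c['R'])
    W[d.ravel()==0]=np.nan
    return W.reshape(384,512,3)
E
python3 - <<'E'
from h import *
for n in('top','side'):
    p,d=cap(n,n+'0'); c=optics.calibration(n); print(n,c, -np.array(c['R']).T@c['t'])
s=r.get_state(); print(s)
E
```

```text
top {'fx': 432.58857900945077, 'fy': 432.58857900945077, 'cx': 265.56743110822646, 'cy': 186.69035488167052, 'k1': -0.12614906048695826, 'R': array([[-0.01990984, -0.99965855,  0.01692296],
       [-0.9814051 ,  0.01630861, -0.19125392],
       [ 0.19091262, -0.02041611, -0.9813947 ]]), 't': array([-0.15684988,  0.57810763,  1.18344099])} [ 0.33830109 -0.14206319  1.27464242]
side {'fx': 476.6881394070968, 'fy': 476.6881394070968, 'cx': 250.81308306489194, 'cy': 195.43576154840986, 'k1': -0.19669165203488942, 'R': array([[ 0.85232511, -0.52298969,  0.00486826],
       [-0.33271322, -0.5493632 , -0.76648678],
       [ 0.40353913,  0.65167619, -0.64224163]]), 't': array([-0.57052053,  0.16403298,  1.23535642])} [ 0.04233027 -1.01331504  0.92190388]
{'t': 0.1, 'joint_positions': array([ 1.21439560e+00,  1.24446863e-01,  1.65154373e+00,  9.93384416e-06,
        1.36748337e+00, -8.25594659e-02]), 'joint_vel': array([ 0.00181153, -0.0008218 , -0.00455305, -0.00063644, -0.00097248,
        0.00102004]), 'tau': array([-1.55762746e-04, -4.24938619e+01, -3.66650605e+01, -1.84211558e-04,
        4.03698170e-03, -1.83038267e-06]), 'ee_pos': array([0.17558827, 0.62526404, 0.2301677 ]), 'orientation': array([-3.13971855e+00, -1.64836108e-04,  2.86774922e+00]), 'force': array([-0.97384448,  0.50071683,  0.05807308]), 'wrist_torque': array([-0.04093757,  0.00025117,  0.00752552]), 'grasp_force': 0.0, 'finger_gap': 1.0005688808363618}
```

View pics/top0.png

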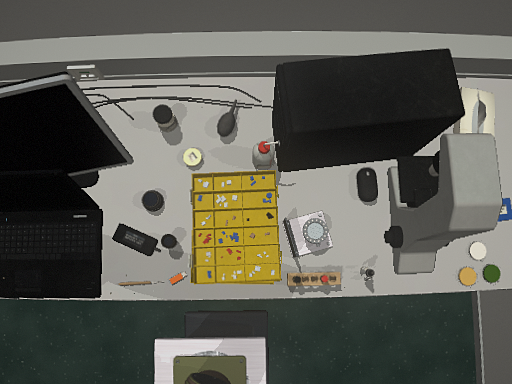

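View pics/side0.png

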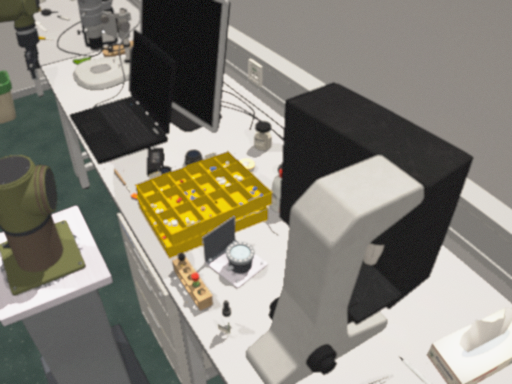

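The top view shows two black round objects. The smaller at about (169,241) is likely the eyepiece, and the larger at (152,201) the squat lens. The tin is at (192,156) and the ring light at (315,231). The side view confirms the camera at (240,255), with its screen behind it. I'll measure these with depth.

Run:
```python
from h import *
d=np.load('pics/top0.npy'); W=world('top',d); p=cv2.imread('pics/top0.png')
def reg(u0,u1,v0,v1,z0,z1,n):
    w=W[v0:v1,u0:u1].reshape(-1,3); w=w[(w[:,2]>z0)&(w[:,2]<z1)]
    (c,s,a)=cv2.minAreaRect((w[:,:2]*1000).astype(np.float32)); cc,rr=cv2.minEnclosingCircle((w[:,:2]*1000).astype(np.float32))
    print(n,len(w),'mean',w.mean(0).round(4),'max z',np.percentile(w[:,2],[5,50,95]).round(3),'circ',np.round(cc,1),round(rr,1),'rect',np.round(c),np.round(s),round(a,1))
print('desk',np.nanmedian(W[270:280,115:165,2]))
reg(158,181,230,252,.045,.07,'eyep')
reg(139,166,188,214,.025,.07,'lens')
reg(290,340,205,260,.053,.066,'ring')
reg(280,345,205,265,.075,.11,'screen')
reg(280,345,205,265,.004,.015,'plate')
reg(110,160,220,258,.008,.1,'meter')
reg(185,290,165,290,.09,.13,'box')
a=cv2.resize(p[180:290,100:200],None,fx=4,fy=4,interpolation=2);b=cv2.resize(p[180:290,270:370],None,fx=4,fy=4,interpolation=2)
cv2.imwrite('pics/crop.png',np.hstack([a,b])[:600,:800])
```

```text
desk 0.00035774815449546386
eyep 179 mean [0.4243 0.1108 0.0532] max z [0.048 0.053 0.06 ] circ [423.8 110.5] 21.4 rect [424. 111.] [41. 39.] 88.6
lens 293 mean [0.5473 0.1679 0.034 ] max z [0.026 0.035 0.039] circ [548.3 169.5] 29.3 rect [549. 170.] [57. 56.] 45.8
ring 485 mean [ 0.4461 -0.3032  0.0585] max z [0.054 0.059 0.063] circ [ 424.9 -285.7] 64.5 rect [ 435. -282.] [ 71. 122.] 26.6
screen 102 mean [ 0.4175 -0.2261  0.0948] max z [0.078 0.095 0.107] circ [ 417.  -209.6] 63.0 rect [ 417. -224.] [ 44. 125.] 88.9
plate 941 mean [ 0.4395 -0.2849  0.0081] max z [0.004 0.008 0.013] circ [ 437.2 -302.6] 117.9 rect [ 441. -303.] [191. 173.] 89.2
meter 823 mean [0.4309 0.211  0.0332] max z [0.023 0.034 0.039] circ [418.6 217.2] 76.1 rect [432. 212.] [150.  67.] 73.9
box 1469 mean [ 0.4685 -0.0741  0.0983] max z [0.092 0.097 0.107] circ [ 467. -101.] 207.0 rect [467. -96.] [320. 277.] 1.5
```

View pics/crop.png

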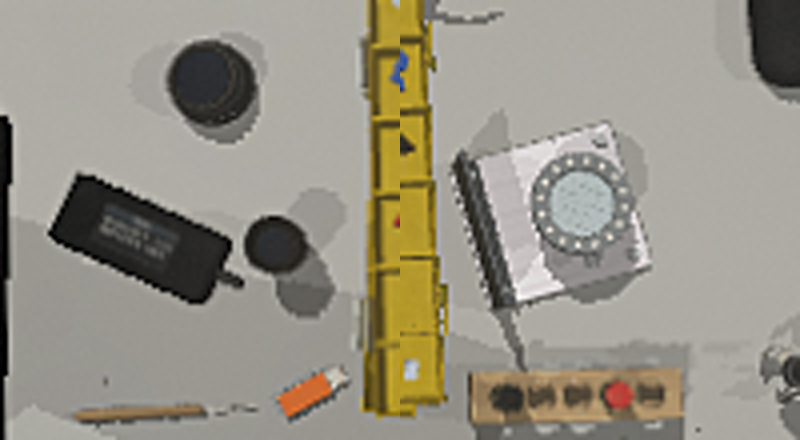

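The crop confirms it: the eyepiece top is at about (168.4,240.6) px and the ring centre at (315.1,230.4). The screen is on the box side of the ring.

```bash
cat >> h.py <<'E'
def ray(n,u,v,z):
    c=optics.calibration(n); K=np.array([[c['fx'],0,c['cx']],[0,c['fy'],c['cy']],[0,0,1.]])
    q=cv2.undistortPoints(np.array([[[u,v]]],float),K,np.array([c['k1'],0,0,0.]))[0,0]
    R=np.array(c['R']); o=-R.T@c['t']; k=R.T@[q[0],q[1],1]; return o+k*(z-o[2])/k[2]
def totool(p,s=None):
    from scipy.spatial.transform import Rotation as Ro
    s=s or r.get_state(); R=Ro.from_euler('xyz',s['orientation']); return R.inv().apply(np.array(p)-s['ee_pos'])
E
python3 - <<'E'
from h import *
d=np.load('pics/top0.npy'); W=world('top',d)
print('eye',ray('top',168.4,240.6,.057),'ring',ray('top',315.1,230.4,.06))
m=(abs(W[...,2]-.06)<.006)&(np.hypot(W[...,0]-.45,W[...,1]+.308)<.045); m[:, :295]=0
w=W[m]; print('ring depth',cv2.minEnclosingCircle((w[:,:2]*1000).astype(np.float32)), cv2.minAreaRect((w[:,:2]*1000).astype(np.float32)),w.mean(0),np.median(w[:,2]))
c=(W[...,0]>.1)&(W[...,0]<.5)&(W[...,1]>.05)&(W[...,1]<.7); print('max corridor z',np.nanmax(W[...,2][c]))
t=np.array([.424,.1105,.25]); print('to tool',totool(t))
E
```

```text
eye [0.42525675 0.10899317 0.057     ] ring [ 0.44673557 -0.30448851  0.06      ]
ring depth ((447.0138854980469, -304.3739013671875), 35.9168815612793) ((446.6591491699219, -304.4351806640625), (69.1493911743164, 71.0624008178711), 89.029541015625) [ 0.44701873 -0.30424061  0.05884021] 0.058739123598380814
max corridor z 0.06128815199622546
to tool [-0.3783618  -0.42844086 -0.01909176]
```

>>> send_rows --series '[-0.378,-0.428,-0.02,0,0,1,1,-0.378,-0.428,-0.02,0,0,1,1,-0.378,-0.428,-0.02,0,0,1,1,-0.378,-0.428,-0.02,0,0,1,1,-0.378,-0.428,-0.02,0,0,1,1,-0.378,-0.428,-0.02,0,0,1,1,-0.378,-0.428,-0.02,0,0,1,1,-0.378,-0.428,-0.02,0,0,1,1,-0.378,-0.428,-0.02,0,0,1,1,-0.378,-0.428,-0.02,0,0,1,1,-0.378,-0.428,-0.02,0,0,1,1,-0.378,-0.428,-0.02,0,0,1,1,-0.378,-0.428,-0.02,0,0,1,1,-0.378,-0.428,-0.02,0,0,1,1,-0.378,-0.428,-0.02,0,0,1,1,-0.378,-0.428,-0.02,0,0,1,1]'

```text
t: 1.7
ee_pos: [0.4235, 0.1126, 0.2511]
orientation: [-3.141, -0.0, 2.085]
force: [0.4, -0.4, -0.0]
finger_gap: 0.998
grasp_force: 0.0
```

Run:
```python
from h import *
s=r.get_state(); print(s['t'],s['ee_pos'],s['orientation'],s['joint_positions'],totool([.425,.1095,.15]), np.degrees(s['orientation'][2]-np.pi/2)/45)
p,d=cap('side','s1')
p2,d2=cap('top','t1')
a=cv2.resize(p[60:260,90:290],None,fx=2,fy=2); b=cv2.resize(p2[160:360,90:290],None,fx=2,fy=2)
cv2.imwrite('pics/c1.png',np.hstack([a,b])[:,:,::-1])
```

```text
1.7 [0.42346215 0.11259247 0.25112424] [-3.14136406e+00 -3.31181912e-04  2.08454894e+00] [ 1.37098443e-01 -3.81570662e-01  2.07393932e+00  2.25543893e-04
  1.44955838e+00 -3.76681518e-01] [-0.00348252 -0.00015735  0.10112313] 0.6541301376158041
```

View pics/c1.png

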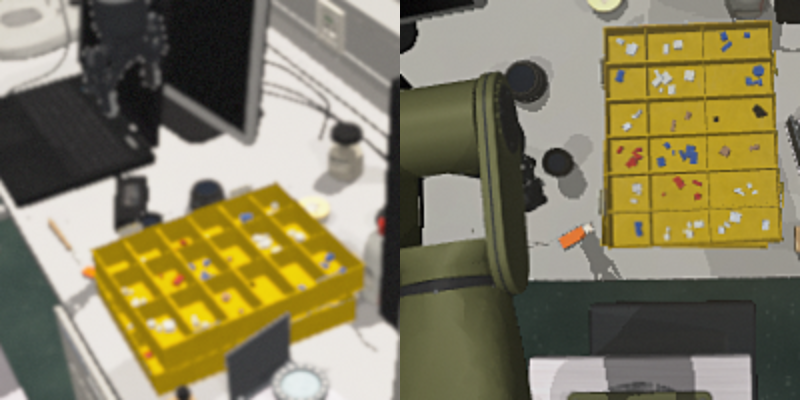

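The top crop shows the gripper above the eyepiece on the left, allowing for parallax. The eyepiece at crop (557,162) stands alone, and the side view shows it clear of the boxes. Next I turn the rest of the way and descend.

>>> send_rows --series '[-0.0035,0,0.05,0,0,0.654,1,-0.0035,0,0.1,0,0,0.654,1,-0.0035,0,0.1,0,0,0.654,1,-0.0035,0,0.1,0,0,0.654,1,-0.0035,0,0.1,0,0,0.654,1,-0.0035,0,0.1,0,0,0.654,1,-0.0035,0,0.1,0,0,0.654,1]'

```text
t: 2.5
ee_pos: [0.426, 0.1087, 0.1519]
orientation: [3.141, -0.0, 1.57]
force: [-0.3, 0.4, 0.1]
finger_gap: 0.999
grasp_force: 0.0
```

Run:
```python
from h import *
s=r.get_state(); print(s['ee_pos'],s['orientation'],totool([.425,.1095,.028]))
```

```text
[0.425956   0.10873404 0.15187386] [ 3.14058478e+00 -9.60425645e-05  1.57022751e+00] [ 0.00075352 -0.00108129  0.12387291]
```

>>> send_rows --series '[0,-0.001,0.03,0,0,0,1,0,-0.001,0.06,0,0,0,1,0,-0.001,0.08,0,0,0,1,0,-0.001,0.1,0,0,0,1,0,-0.001,0.115,0,0,0,1,0,-0.001,0.123,0,0,0,1,0,-0.001,0.123,0,0,0,1,0,-0.001,0.123,0,0,0,1]'

```text
t: 3.3
ee_pos: [0.4253, 0.1086, 0.0291]
orientation: [3.14, -0.0, 1.569]
force: [-0.4, 0.3, 0.5]
finger_gap: 0.998
grasp_force: 0.0
```

>>> send_rows --series '[0,0,0,0,0,0,-1,0,0,0,0,0,0,-1,0,0,0,0,0,0,-1,0,0,0,0,0,0,-1,0,0,0,0,0,0,-1,0,0,0,0,0,0,-1,0,0,0,0,0,0,-1,0,0,0,0,0,0,-1,0,0,0,0,0,0,-1,0,0,0,0,0,0,-1]'

```text
t: 4.3
ee_pos: [0.4254, 0.1086, 0.0292]
orientation: [3.14, -0.0, 1.569]
force: [0.1, 1.1, 7.0]
finger_gap: 0.457
grasp_force: 59.9
```

>>> send_rows --series '[0,0,-0.02,0,0,0,-1,0,0,-0.05,0,0,0,-1,0,0,-0.08,0,0,0,-1,0,0,-0.11,0,0,0,-1,0,0,-0.14,0,0,0,-1,0,0,-0.17,0,0,0,-1,0,0,-0.19,0,0,0,-1,0,0,-0.19,0,0,0,-1,0,0,-0.19,0,0,0,-1]'

```text
t: 5.2
ee_pos: [0.4242, 0.1084, 0.2172]
orientation: [-3.14, 0.0, 1.569]
force: [-0.3, -0.7, -1.2]
finger_gap: 0.456
grasp_force: 60.8
```

Run:
```python
from h import *
s=r.get_state(); print(s['ee_pos'],s['orientation'],s['finger_gap'],s['grasp_force'],totool([.447,-.3044,.22]),s['joint_positions'])
p,d=cap('side','s2'); cv2.imwrite('pics/c2.png',cv2.resize(p[60:210,100:300],None,fx=4,fy=4,interpolation=2)[:,:,::-1])
```

```text
[0.42421101 0.10839613 0.21721021] [-3.14048654e+00  1.66015733e-04  1.56880181e+00] 0.45606389051824475 60.78578400294646 [-0.41275031  0.02360924 -0.00274738] [ 1.27458115e-01 -3.61988999e-01  2.11630242e+00 -2.22047930e-05
  1.38839752e+00  1.29456763e-01]
```

View pics/c2.png

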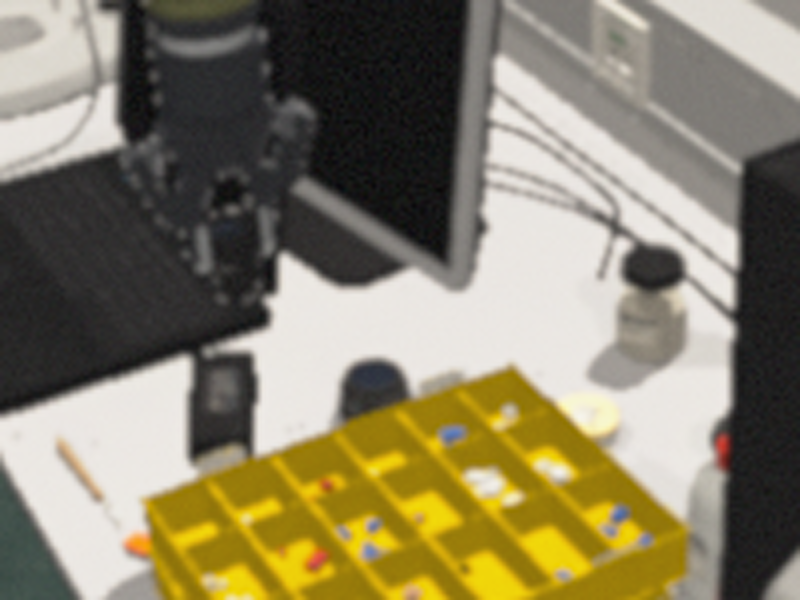

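The eyepiece is upright between the fingers at crop (238,260), and nothing else has moved. Now I carry it across, well above the boxes.

>>> send_rows --series '[-0.02,0.001,0,0,0,0,-1,-0.05,0.003,0,0,0,0,-1,-0.08,0.005,0,0,0,0,-1,-0.11,0.006,0,0,0,0,-1,-0.14,0.008,0,0,0,0,-1,-0.17,0.01,0,0,0,0,-1,-0.2,0.012,0,0,0,0,-1,-0.23,0.013,0,0,0,0,-1,-0.26,0.015,0,0,0,0,-1,-0.29,0.017,0,0,0,0,-1,-0.32,0.018,0,0,0,0,-1,-0.35,0.02,0,0,0,0,-1,-0.375,0.021,0,0,0,0,-1,-0.395,0.023,0,0,0,0,-1,-0.408,0.0236,0,0,0,0,-1,-0.413,0.0236,0,0,0,0,-1,-0.413,0.0236,0,0,0,0,-1,-0.413,0.0236,0,0,0,0,-1,-0.413,0.0236,0,0,0,0,-1]'

```text
t: 7.15
ee_pos: [0.4475, -0.3038, 0.2184]
orientation: [3.141, -0.0, 1.57]
force: [0.3, 0.6, -1.3]
finger_gap: 0.455
grasp_force: 60.8
```

Run:
```python
from h import *
s=r.get_state(); print(s['ee_pos'],s['orientation'],s['finger_gap'],s['grasp_force'],totool([.447,-.3044,.14]))
p,d=cap('side','s3'); cv2.imwrite('pics/c3.png',cv2.resize(p[150:300,150:350],None,fx=4,fy=4,interpolation=2)[:,:,::-1])
```

```text
[ 0.44754655 -0.3037924   0.21837361] [ 3.14146012e+00 -1.31638561e-04  1.56972339e+00] 0.45506553166640384 60.770418848551344 [-0.0006185  -0.00055629  0.07837345]
```

View pics/c3.png

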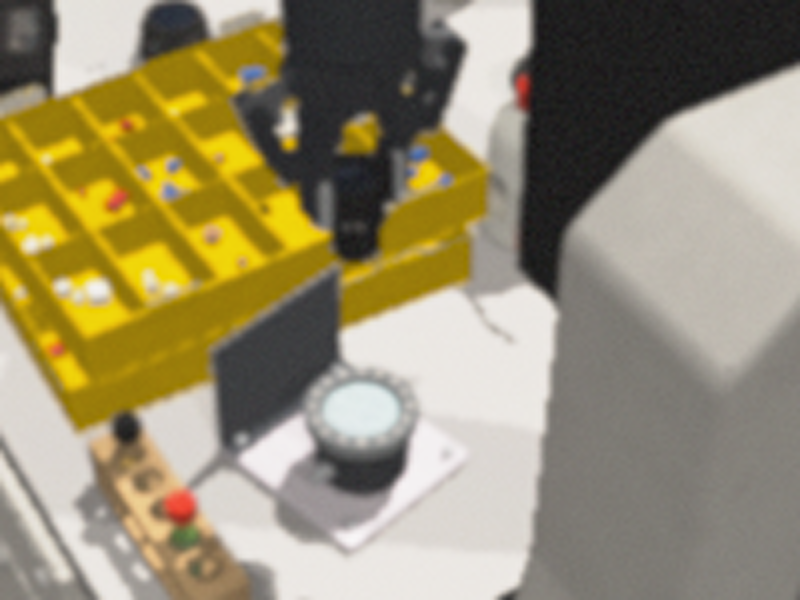

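The eyepiece hangs upright at crop (355,165–255), with the ring light below it centred at (361,408), clear of the boxes and screen. I'll measure its foot against the ring using depth from this same camera.

Run:
```python
from h import *
from scipy.optimize import least_squares
d=np.load('pics/s3.npy'); W=world('side',d)
print('ring ray side',ray('side',150+361.5/4-.5,150+406/4-.5,.06))
m=(abs(W[...,2]-.06)<.006)&(np.hypot(W[...,0]-.447,W[...,1]+.304)<.042); w=W[m]; print('ring depth',len(w),cv2.minEnclosingCircle((w[:,:2]*1000).astype(np.float32)),np.median(w[:,2]))
# eyepiece: points in the cylinder around TCP axis
e=W[(np.hypot(W[...,0]-.447,W[...,1]+.304)<.03)&(W[...,2]>.17)&(W[...,2]<.25)]
print(len(e),np.percentile(e[:,2],[0,1,3,10,50]))
def prof(h): return np.interp(h,[0,.023,.044,.056],[.015,.019,.0205,.0205])
lo=e[(e[:,2]<.225)]
def f(q): return np.hypot(lo[:,0]-q[0],lo[:,1]-q[1])-prof(lo[:,2]-q[2])
s=least_squares(f,[.447,-.304,.19],loss='soft_l1',f_scale=.002); print(s.x,np.sqrt(np.median(s.fun**2)))
for v in range(195,222):
    row=W[v,225:255]; k=(np.hypot(row[:,0]-.447,row[:,1]+.304)<.03)
    if k.any(): print(v,k.sum(),225+np.where(k)[0].mean(),row[k].mean(0).round(4))
```

```text
ring ray side [ 0.44862715 -0.30738006  0.06      ]
ring depth 438 ((447.3641662597656, -307.31939697265625), 37.789546966552734) 0.057428199095081525
445 [0.18849765 0.19021395 0.19251434 0.20007204 0.23555409]
[ 0.44802949 -0.30275528  0.19601646] 0.0007957400917548464
195 21 240.0 [ 0.4493 -0.3106  0.2428]
196 22 239.5 [ 0.447  -0.3124  0.2423]
197 21 239.1904761904762 [ 0.4449 -0.3145  0.2418]
198 22 239.5 [ 0.4438 -0.3179  0.2419]
199 22 239.5 [ 0.4436 -0.3182  0.2393]
200 21 239.0 [ 0.4423 -0.3181  0.2368]
201 18 238.44444444444446 [ 0.4406 -0.3184  0.2349]
202 19 237.0 [ 0.437  -0.3182  0.2334]
203 17 237.1764705882353 [ 0.437  -0.3188  0.231 ]
204 17 237.94117647058823 [ 0.4396 -0.3177  0.226 ]
205 18 236.5 [ 0.4363 -0.3169  0.224 ]
206 17 237.0 [ 0.437  -0.3179  0.2214]
207 16 236.5 [ 0.436  -0.3173  0.2185]
208 13 238.0 [ 0.4397 -0.3174  0.2139]
209 13 238.0 [ 0.4407 -0.3155  0.209 ]
210 13 238.0 [ 0.4419 -0.3134  0.2038]
211 13 238.0 [ 0.4417 -0.3137  0.2011]
212 13 238.0 [ 0.4422 -0.3127  0.197 ]
213 12 238.5 [ 0.4429 -0.3137  0.1944]
214 10 238.5 [ 0.4421 -0.315   0.1928]
215 7 238.0 [ 0.4405 -0.3154  0.1907]
```

>>> send_rows --series '[-0.0026,-0.0005,0.02,0,0,0,-1,-0.0026,-0.0005,0.04,0,0,0,-1,-0.0026,-0.0005,0.06,0,0,0,-1,-0.0026,-0.0005,0.075,0,0,0,-1,-0.0026,-0.0005,0.087,0,0,0,-1,-0.0026,-0.0005,0.093,0,0,0,-1,-0.0026,-0.0005,0.093,0,0,0,-1,-0.0026,-0.0005,0.093,0,0,0,-1]'

```text
t: 8.0
ee_pos: [0.4474, -0.3075, 0.1261]
orientation: [3.141, 0.001, 1.569]
force: [0.6, -0.6, -1.7]
finger_gap: 0.453
grasp_force: 60.8
```

Run:
```python
from h import *
s=r.get_state(); print(s['ee_pos'],s['orientation'],s['finger_gap'],s['grasp_force'],totool([.447,-.3064,.104]))
p,d=cap('side','s4'); cv2.imwrite('pics/c4.png',cv2.resize(p[200:285,190:295],None,fx=7,fy=7,interpolation=2)[:,:,::-1])
```

```text
[ 0.44736393 -0.30751533  0.12607379] [3.14067360e+00 7.44560454e-04 1.56876735e+00] 0.4525189865093633 60.75710819117376 [ 0.00113103 -0.00038648  0.02207261]
```

View pics/c4.png

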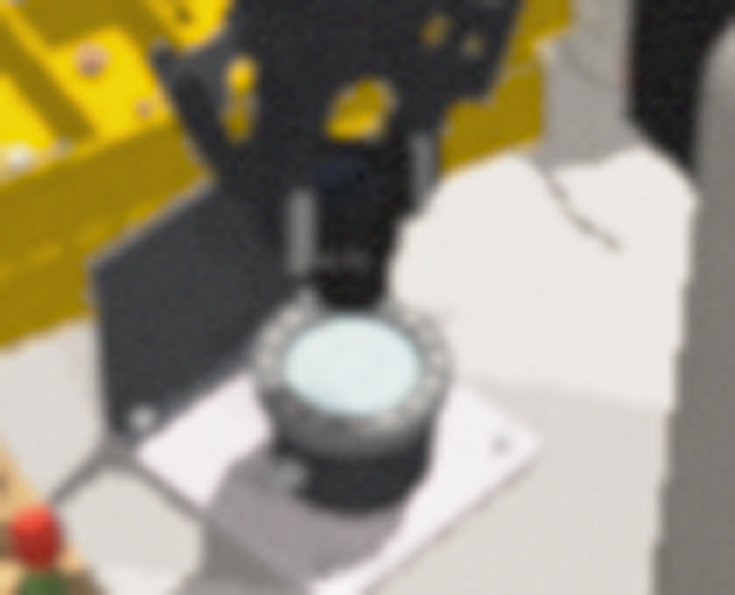

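The crop shows the foot's lower edge at (353,308) and the ring's recess centre at (352,365). That puts it sideways in line within 1 mm, and the gap of about 37 mm is as expected. I'll descend the last 22 mm and settle.

>>> send_rows --series '[0.0005,0,0.007,0,0,0,-1,0.0005,0,0.014,0,0,0,-1,0.0005,0,0.019,0,0,0,-1,0.0005,0,0.0215,0,0,0,-1,0.0005,0,0.0215,0,0,0,-1,0.0005,0,0.0215,0,0,0,-1,0.0005,0,0.0215,0,0,0,-1,0.0005,0,0.0215,0,0,0,-1,0.0005,0,0.0215,0,0,0,-1]'

```text
t: 8.95
ee_pos: [0.447, -0.3068, 0.1041]
orientation: [3.141, 0.0, 1.569]
force: [0.5, 0.0, -1.0]
finger_gap: 0.451
grasp_force: 60.8
```

Run:
```python
from h import *
s=r.get_state(); print(s['ee_pos'],s['orientation'],s['finger_gap'],s['grasp_force'],s['force'])
p,d=cap('side','s5'); cv2.imwrite('pics/c5.png',cv2.resize(p[200:285,190:295],None,fx=7,fy=7,interpolation=2)[:,:,::-1])
```

```text
[ 0.44704059 -0.30679529  0.10406118] [3.14128269e+00 2.95641937e-04 1.56872928e+00] 0.45092703220283353 60.76578431093367 [ 0.4625143   0.02636902 -0.95995159]
```

View pics/c5.png

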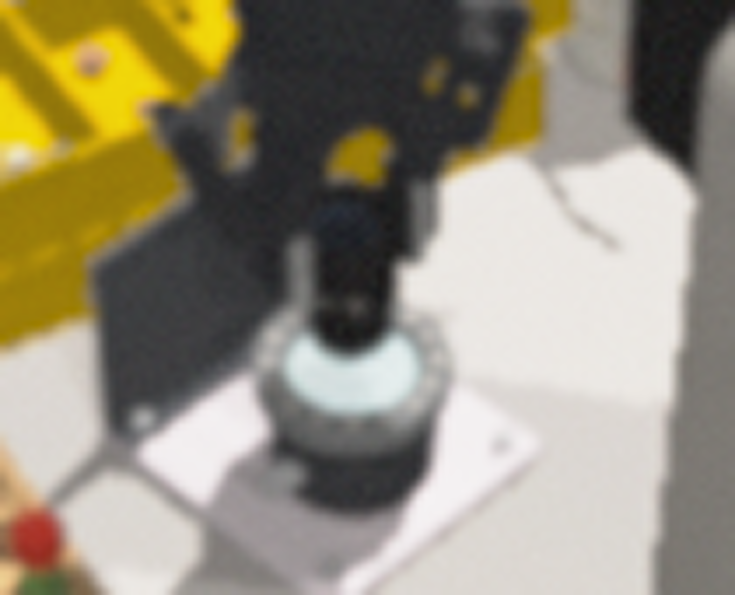

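The foot's lower edge is at crop (350,354), centred over the recess at (352,364), about 15–17 mm above the ring. The eyepiece is steady and touching nothing, so I'm handing in.

```bash
python3 -c "
from workcell import r
print(r.hand_in())"
```

```text
the job is handed in; nothing more can be done
None
```

I handed the job in with the eyepiece gripped upright and centred over the camera to within about 3 mm, its foot roughly 15–17 mm above the ring light by my measurements; `hand_in()` returned no verdict.

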